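# Seat a knife handle scale on its pins and hold it pressed

### The job

Take the dark walnut handle scale from the bench and fit it down over the two brass pins of the knife clamped in the jig, its brass-tipped end towards the blade, until it lies flush on the steel tang. Finish while still holding it pressed down on the tang with about 10 newtons (a kilogram's push): do not let go, the program ends with the push on. Leave the other scales, bottles, jar and tools where they are.

Things in the scene. Friction and masses are not known exactly. Their poses are not given: they have to be found in the camera images.
- walnut: The loose handle scale wanted: dark walnut bar 110 long x 30 wide x 12 mm thick, about 60 g, lying flat on the bench, with a 14 mm brass strip at its front end. Origin at the middle of its underside; x along its length towards the brass end, z up. Two round holes go right through it, 70 mm apart on its long centre line: an 8 mm hole 35 mm in front of the middle, a 12 mm hole 35 mm behind it. It may be gripped across its 30 mm width, and pressed through the grip or from above.
- walnut_center (a point): Centre of the walnut scale, half-way up (6 mm over its underside).
- walnut_front (a point): Centre of the walnut scale's 8 mm front hole, on its underside.
- walnut_rear (a point): Centre of the walnut scale's 12 mm rear hole, on its underside.
- jig: Fixed gluing jig with the knife clamped flat in it. Origin on the bench under the middle of the handle; x towards the blade tip, z up. Plywood base 340 x 90 x 18 mm (from x = -80 to +260 mm); on it a narrow pedestal, the lower walnut scale (110 x 28 mm, z = 32 to 42 mm) and the steel tang (110 x 26 mm, its top at z = 46 mm), so fingers can straddle the handle. The blade clamp stands at x = 106 to 184 mm, up to 68 mm high. It does not yield.
- tang_front (a point): Where the axis of the front brass pin meets the tang's top face. The pin is 6 mm thick, upright, stands 10 mm above the tang, with a 1.5 mm chamfer.
- tang_rear (a point): The same for the rear brass pin, 70 mm behind the front one: 10 mm thick, 10 mm tall, 1.5 mm chamfer. When the scale is flush the pins end 2 mm below its top.
- knife: The steel knife (tang and blade, 4 mm thick) clamped in the jig; its origin and axes are those of the jig. The scale is pressed on its tang.
- maple_center (a point): Pale maple scale. The same 110 x 30 x 12 mm shape lying flat on the bench, brass strip too; this point is its centre. Not wanted: leave it alone.
- blue_center (a point): Blue plastic scale. The same 110 x 30 x 12 mm shape lying flat on the bench, brass strip too; this point is its centre. Not wanted: leave it alone.
- resin: White bottle with black cap, 56 mm thick, 150 mm tall, standing at the far side; origin under its centre. Leave it alone.
- hardener: White bottle with red cap, 56 mm thick, 150 mm tall, standing at the far side; origin under its centre. Leave it alone.
- jar: Glass jar with steel lid, 68 mm thick, 80 mm tall; origin under its centre. Leave it alone.
- wrench: Steel wrench, 220 mm long, lying on the bench at the left. Leave it alone.
- driver: Screwdriver with orange handle lying on the bench at the right. Leave it alone.

How it is judged:
By the outcome, as a careful person would: the job done as asked, in the order asked, and still so for the second after the job is handed in, while the arm keeps its last pose, push and grip.
It also fails if it takes over 40 s, if anything falls off the work surface, if the arm or the gripper's body presses on something with over 40 N, if the wrist force passes 120 N, or if a joint passes its speed limit or range.

### The arm

A 6-joint arm with a two-finger parallel gripper is mounted at the origin on the work surface. World frame = base frame: x ahead of the robot, y to its left, z up, the work surface at z = 0. Lengths are in m, angles in rad, forces in N, time in s.
With the tool pointing down it reaches from about 0.325 to 0.925 m from the base axis. Payload 3.1 kg.
Tool frame: the origin (TCP) lies midway between the tips of the shut fingers; the grasp point (between the pads) lies 19 mm behind it; z points along the fingers, y is the line along which they close (so a half turn about z gives the same grasp; the last joint's range is limited). The gripper opens to 85 mm and grips with 20 to 120 N. Pads are 22 mm wide; open, the fingers measure 114 mm over their backs; the gripper's body (76 mm by 85 mm) begins 54 mm behind the grasp point. The pads swing forward as they close: fully open they stand 13 mm farther back than shut.
Start: joints at [1.051, 0.217, 1.613, -0, 1.311, -0.112], TCP at [0.248, 0.574, 0.231] pointing down, gripper open.
Joint ranges: [-2.75, 2.75], [-0.78, 2.1], [0.31, 2.55], [-1.13, 4.27], [0.13, 2.63], [-2.58, 2.58]. Speed limits (rad/s): [2.79, 2.79, 3.14, 3.14, 3.14, 3.14].

### API

Orientations are given as a 3x3 rotation matrix whose columns are the frame's x, y, z axes.
In Python, from workcell import sensors, eyes, arm gives the robot as it stands.
- The arm moves only by the shell command python3 -m crank 'ROWS'. ROWS is a JSON object of lists of equal length, an entry for each row: "jaw": the closure, from 0 (fully open) to 1 (shut); "travel": the shift along the tool's x, y, z in cm, a list of three; "spin": the turn about the tool's z in degrees. In form: {"jaw": [jaw, ...], "travel": [[tx, ty, tz], ...], "spin": [spin, ...]}. A call has 1 to 8 rows; each row shifts and turns the commanded pose from where the row before left it, along the tool's axes as they then stand; what a row does not reach is not made up. A row lasts 1/10 s, in which the tool goes at most 50 mm and 8.59 degrees, less where a joint would pass 70% of its speed; a pose out of reach is approached as far as the arm can. A call is refused whole if a number of a shift passes 5 or a number of a turn 8.59, either way. A call with a gripper value outside its range is refused whole. The fingers move at their own pace and stop on an object; the grip force is fixed at half the most. Time passes only in rows, so rows that do not move let the fingers close. It gives the time, the measured TCP pose, the force, the opening and the grip force at its end, in the units of the state.
- sensors.get_obs(): the state, without advancing time (a new reading comes with each control period).
- eyes.grab_frame(name): name is "side" or "top" or "wrist"; returns a dict with "image" (400x640x3 uint8, red, green, blue), "camera_matrix" (3x3 intrinsics, pixels), "k1" (the pictures are not rectified: a ray, as slopes to the right and down, at radius r is drawn at 1 + k1 r^2 times it, then the intrinsics apply), "cam_to_world" (4x4, takes a point from camera to world coordinates). Camera axes: x right, y down, z forward; pixel columns grow to the right and rows downward; lengths in m; the calibration is good to about 2 mm. A picture is of the moment at which its call begins. There is no depth.
- arm.close_job(): hands the job in; it is judged then, once.
The state is a dict: "time_s": time; "joint_positions": joint angles; "dq": joint speeds; "joint_efforts": joint torques, N m; "tool_pos": TCP position; "ee_rot": TCP orientation; "force": force on the tool from outside, world axes, zero at the start; "torque": the same for the moment, N m; "width": finger opening in m; "grip_force": force on a finger pad.
Only numpy, scipy, OpenCV 4.12 (cv2) and the standard library are available. Lean on these libraries where they do the work, as an engineer would, in place of code of your own. Each camera call takes 0.05 s, during which the arm holds its last target. There are 200 camera calls.

## Working session

There is one attempt and no reset: what is moved stays moved. The work goes in short steps, Python scripts to look and compute and a shell command to move; the robot and the scene stay as the last step left them, time stands still between calls to the robot, and variables do not carry over. Pictures are saved under pics/ and viewed, at most 10 in all, crops included, and the job is handed in when it is done.

```bash
ls; mkdir -p pics; cat > h.py <<'E'
import numpy as np, cv2
from workcell import sensors, eyes, arm
def grab(name, fn=None):
    f=eyes.grab_frame(name)
    if fn: cv2.imwrite('pics/'+fn, f['image'][:,:,::-1])
    return f
def ray(f,u,v):
    K=np.array(f['camera_matrix']);T=np.array(f['cam_to_world'])
    d=np.array([(u-K[0,2])/K[0,0],(v-K[1,2])/K[1,1]]);p=d.copy()
    for _ in range(20): p=d/(1+f['k1']*(p@p))
    return T[:3,3],T[:3,:3]@np.array([p[0],p[1],1])
def plane(f,u,v,z):
    o,d=ray(f,u,v); return o+d*(z-o[2])/d[2]
def proj(f,P):
    K=np.array(f['camera_matrix']);T=np.array(f['cam_to_world'])
    c=T[:3,:3].T@(np.array(P)-T[:3,3]);p=c[:2]/c[2];p=p*(1+f['k1']*(p@p))
    return K[0,0]*p[0]+K[0,2],K[1,1]*p[1]+K[1,2]
E
python3 - <<'E'
from h import *
np.set_printoptions(precision=4,suppress=True)
for n in('top','side'):
    f=grab(n,n+'0.png');print(n,np.array(f['cam_to_world'])[:3],f['camera_matrix'][0],f['k1'])
o=sensors.get_obs();print(o['time_s'],o['tool_pos'],o['ee_rot'],o['force'],o['width'])
E
```

```text
pics
top [[ 0.0249 -0.9906  0.1342  0.4081]
 [-0.9997 -0.0236  0.0114  0.025 ]
 [-0.0081 -0.1345 -0.9909  1.4024]] [408.3672   0.     321.7613] 0.036078636755407345
side [[ 0.9455 -0.2451  0.2142  0.2879]
 [-0.3255 -0.7233  0.609  -0.7523]
 [ 0.0057 -0.6456 -0.7637  1.0673]] [403.7355   0.     323.9409] -0.018352222786894544
0.1 [0.2475 0.5731 0.2301] [[-0.918   0.3965 -0.0011]
 [ 0.3965  0.918  -0.0019]
 [ 0.0003 -0.0022 -1.    ]] [ 0.2129 -0.1338  0.4294] 0.08541486850388466
```

View pics/top0.png

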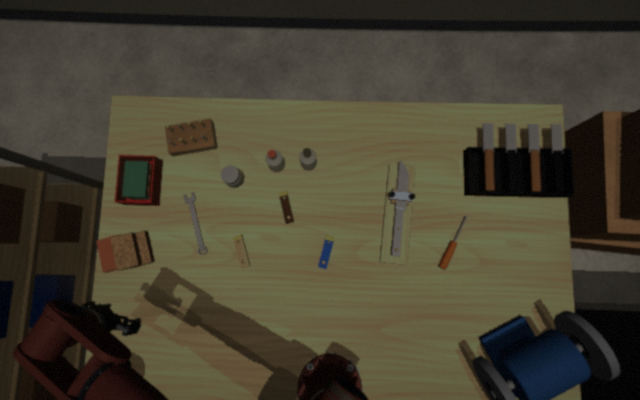

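The top view shows the walnut scale near (287,208), the jig handle near (398,230) with the blade pointing up the image, maple at (241,250) and blue at (326,254). Next I'll measure and enlarge.

```bash
python3 - <<'E'
from h import *
np.set_printoptions(precision=4,suppress=True)
f=grab('top')
im=f['image'][:,:,::-1]
a=cv2.resize(im[185:230,262:312],None,fx=8,fy=8,interpolation=cv2.INTER_CUBIC)
b=cv2.resize(im[180:270,376:421],None,fx=6,fy=6,interpolation=cv2.INTER_CUBIC)
c=np.zeros((540,680,3),np.uint8);c[:360,:400]=a;c[:,405:675]=b
cv2.imwrite('pics/crop1.png',np.clip(c*1.8,0,255).astype(np.uint8))
for n,u,v,z in(('wal',287,208,.012),('blue',326,254,.012),('jigend',396,255,.046),('clamp',402,196,.06),('maple',241,250,.012)): print(n,plane(f,u,v,z))
E
```

```text
wal [0.5812 0.16   0.012 ]
blue [0.4278 0.0224 0.012 ]
jigend [ 0.4299 -0.2075  0.046 ]
clamp [ 0.6244 -0.225   0.06  ]
maple [0.4343 0.3103 0.012 ]
```

View pics/crop1.png

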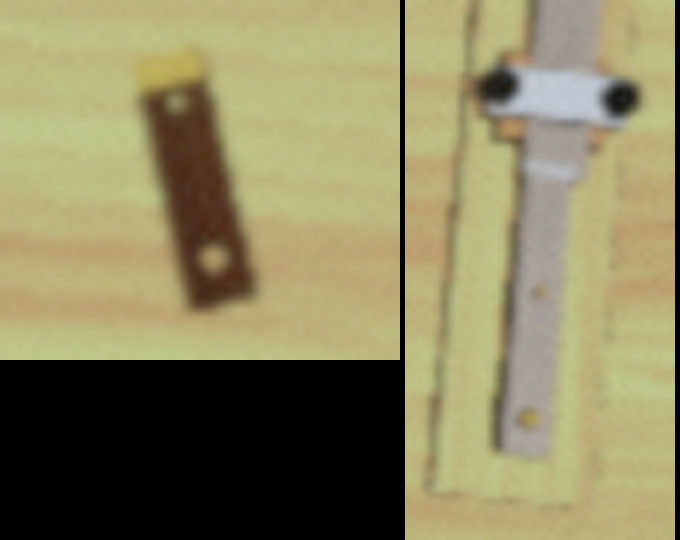

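```bash
cat >> h.py <<'E'
np.set_printoptions(precision=4,suppress=True)
def delta(P,yaw):
    """tool-frame shift (cm) to TCP point P and spin (deg) to give tool x the world yaw"""
    o=sensors.get_obs();R=np.array(o['ee_rot'])
    t=R.T@(np.array(P)-o['tool_pos'])*100
    c=np.degrees(np.arctan2(R[1,0],R[0,0]))
    return t, -((yaw-c+180)%360-180)
E
python3 - <<'E'
from h import *
f=grab('top')
o=-.45
wf=plane(f,262+178/8+o,185+102/8+o,.009);wr=plane(f,262+213/8+o,185+258/8+o,.009)
pf=plane(f,376+133/6+o,180+292/6+o,.054);pr=plane(f,376+122/6+o,180+418/6+o,.054)
for n,a,b in(('wal',wf,wr),('pin',pf,pr)):
    d=a-b;print(n,a,b,(a+b)/2,np.linalg.norm(d),np.degrees(np.arctan2(d[1],d[0])))
m=(wf+wr)/2;d=wf-wr;yaw=np.degrees(np.arctan2(d[1],d[0]))
m[2]=.2
print(delta(m,yaw+180))
w=grab('wrist');print(np.array(w['cam_to_world']),w['camera_matrix'],w['k1'])
E
```

```text
wal [0.6185 0.1727 0.009 ] [0.5512 0.1551 0.009 ] [0.5849 0.1639 0.009 ] 0.06952446147399192 14.614768894012649
pin [ 0.5176 -0.2118  0.054 ] [ 0.4486 -0.2058  0.054 ] [ 0.4831 -0.2088  0.054 ] 0.06924116801502374 -5.016601377918933
(array([-47.2018, -24.2022,   3.0709]), np.float64(-37.97968276498307))
[[ 0.3962  0.8721  0.2872  0.1724]
 [ 0.9182 -0.3754 -0.1267  0.6063]
 [-0.0027  0.3139 -0.9494  0.3723]
 [ 0.      0.      0.      1.    ]] [[323.7643   0.     316.3078]
 [  0.     323.7643 201.2673]
 [  0.       0.       1.    ]] 0.00751143939900904
```

```bash
python3 -m crank '{"jaw":[0,0,0,0,0,0,0,0],"travel":[[-4.3,-2.2,0.2],[-4.3,-2.2,0.2],[-4.3,-2.2,0.2],[-4.3,-2.2,0.2],[-4.3,-2.2,0.2],[-4.3,-2.2,0.2],[-4.3,-2.2,0.2],[-4.3,-2.2,0.2]],"spin":[0,0,0,0,0,0,0,0]}'
python3 -m crank '{"jaw":[0,0,0,0,0,0,0,0],"travel":[[-4.3,-2.2,0.4],[-4.3,-2.2,0.5],[-4.2,-2.2,0.5],[0,0,0],[0,0,0],[0,0,0],[0,0,0],[0,0,0]],"spin":[0,0,0,-8,-8,-8,-8,-6]}'
python3 - <<'E'
from h import *
print(delta([.5849,.1639,.2],194.6))
grab('wrist','w1.png')
E
```

```text
time_s: 1.05
tool_pos: [0.4948, 0.2741, 0.2153]
ee_rot: [[-0.918, 0.397, 0.0], [0.397, 0.918, 0.0], [-0.0, 0.0, -1.0]]
force: [1.3, 1.1, -0.4]
width: 0.0852
grip_force: 0.0
time_s: 1.85
tool_pos: [0.5851, 0.1642, 0.201]
ee_rot: [[-0.966, -0.257, -0.0], [-0.257, 0.966, -0.0], [0.0, 0.0, -1.0]]
force: [0.0, 0.8, 0.3]
width: 0.0854
grip_force: 0.0
(array([ 0.0261, -0.027 ,  0.1037]), np.float64(0.2990200718129472))
```

View pics/w1.png

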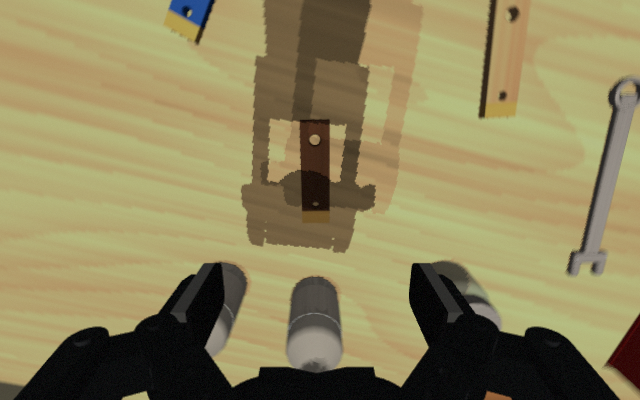

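The wrist view shows the walnut scale directly below the gripper, with the rear hole at (315,140), the front hole at (315,204) and the brass end at (316,216). The bottles are beyond it.

```bash
python3 - <<'E'
from h import *
f=grab('wrist')
im=f['image'].astype(int);r=im[100:235,285:350]
dark=((r.sum(2)<230)&(r[...,0]-r[...,2]>15)).astype(np.uint8)
sub=im[125:155,300:330].sum(2);
def hole(u,v,k,th):
    g=im[v-k:v+k+1,u-k:u+k+1].sum(2).astype(float);g=np.clip(g-th,0,None)
    y,x=np.mgrid[-k:k+1,-k:k+1];return u+(g*x).sum()/g.sum(),v+(g*y).sum()/g.sum()
a=hole(315,204,4,110);b=hole(315,140,7,250);print(im[204,303:328].sum(1),im[140,303:328].sum(1));print(a,b)
F=plane(f,*a,.012);B=plane(f,*b,.010);d=F-B
print(F,B,(F+B)/2,np.linalg.norm(d[:2]),np.degrees(np.arctan2(d[1],d[0])))
# edges across the middle
for v in(160,175):
    us=np.where((im[v,290:345].sum(1)<150))[0]+290
    print(v,us[[0,-1]],plane(f,us[0],v,.012),plane(f,us[-1],v,.012))
o=sensors.get_obs();m=(F+B)/2;m[2]=.1
print(delta(m,np.degrees(np.arctan2(d[1],d[0]))+180),o['tool_pos'])
t=grab('top')
print(plane(t,308,152,.15),plane(t,274,155,.15))
E
```

```text
[ 53  66  63  44  68  46  60  53  62 125 191 201 211 209 177 102  61  65
  61  66  63  58  50  54  64] [136 138 134 129 131 113 186 368 393 388 386 377 370 354 357 354 328 152
  93 109 123 122 132 135 130]
(np.float64(314.8936802973978), np.float64(203.47063197026023)) (np.float64(314.4857668474051), np.float64(139.0104570100697))
[0.6142 0.1715 0.012 ] [0.548  0.1533 0.01  ] [0.5811 0.1624 0.011 ] 0.0685755696164978 15.330844802832617
160 [301 328] [0.5721 0.1454 0.012 ] [0.5649 0.1723 0.012 ]
175 [301 328] [0.5875 0.1493 0.012 ] [0.5802 0.1766 0.012 ]
(array([ 0.4271, -0.0867, 10.1117]), np.float64(-0.7136570839335263)) [0.5851 0.1643 0.2011]
[0.7432 0.0868 0.15  ] [0.731  0.1935 0.15  ]
```

```bash
python3 -m crank '{"jaw":[0,0,0,0,0,0],"travel":[[0.3,-0.1,4],[0,0,4.5],[0,0,4.5],[0,0,4],[0,0,2],[0,0,0]],"spin":[-0.5,0,0,0,0,0]}'
python3 - <<'E'
from h import *
f=grab('wrist','w2.png')
E
```

```text
time_s: 2.6
tool_pos: [0.5784, 0.162, 0.0068]
ee_rot: [[-0.966, -0.259, -0.009], [-0.259, 0.966, -0.001], [0.009, 0.001, -1.0]]
force: [-0.8, 0.2, -0.6]
width: 0.0854
grip_force: 0.0
```

View pics/w2.png

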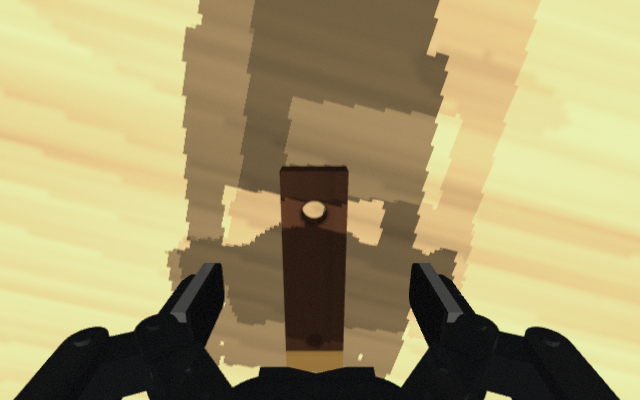

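The fingers straddle the scale symmetrically: its edges are at columns 283 and 346, the pads at 222 and 410. The rear hole is at (314,211) and the brass strip at row 358. Now I'll settle and close.

```bash
python3 -m crank '{"jaw":[0,0],"travel":[[0,0,0],[0,0,0]],"spin":[0,0]}'; python3 -c "
from h import *
print(delta([.5821,.163,.003],195.3))"
```

```text
time_s: 2.85
tool_pos: [0.5847, 0.1631, 0.0138]
ee_rot: [[-0.965, -0.261, 0.005], [-0.261, 0.965, 0.001], [-0.005, -0.0, -1.0]]
force: [0.2, 0.1, 0.5]
width: 0.0851
grip_force: 0.0
(array([0.2625, 0.0607, 1.0807]), np.float64(-0.1923783622760311))
```

```bash
python3 -m crank '{"jaw":[0,0,0],"travel":[[0,0,0.3],[0,0,0.3],[0,0,0.2]],"spin":[0,0,0]}'; python3 -m crank '{"jaw":[1,1,1,1,1,1,1,1],"travel":[[0,0,0],[0,0,0],[0,0,0],[0,0,0],[0,0,0],[0,0,0],[0,0,0],[0,0,0]],"spin":[0,0,0,0,0,0,0,0]}'
```

```text
time_s: 3.15
tool_pos: [0.5827, 0.1627, 0.0036]
ee_rot: [[-0.965, -0.261, 0.001], [-0.261, 0.965, 0.0], [-0.001, -0.0, -1.0]]
force: [-0.1, -0.9, -0.2]
width: 0.0852
grip_force: 0.0
time_s: 3.95
tool_pos: [0.583, 0.1628, 0.0037]
ee_rot: [[-0.965, -0.261, 0.001], [-0.261, 0.965, 0.0], [-0.001, -0.0, -1.0]]
force: [0.3, -0.0, 2.3]
width: 0.0279
grip_force: 60.6
```

```bash
python3 -m crank '{"jaw":[1,1,1,1,1,1],"travel":[[0,0,-1],[0,0,-3],[0,0,-4],[0,0,-3],[0,0,-1],[0,0,0]],"spin":[0,0,0,0,0,0]}'
python3 - <<'E'
from h import *
f=grab('wrist','w3.png')
print(delta([.4831,-.2088,.126],175),sensors.get_obs()['width'])
E
```

```text
time_s: 4.55
tool_pos: [0.5838, 0.1629, 0.1254]
ee_rot: [[-0.965, -0.261, 0.004], [-0.261, 0.965, 0.001], [-0.004, -0.0, -1.0]]
force: [-0.0, 0.6, -0.5]
width: 0.028
grip_force: 60.3
(array([ 19.2692, -33.2683,  -0.2832]), np.float64(20.131682647726848)) 0.028115814677142022
```

View pics/w3.png

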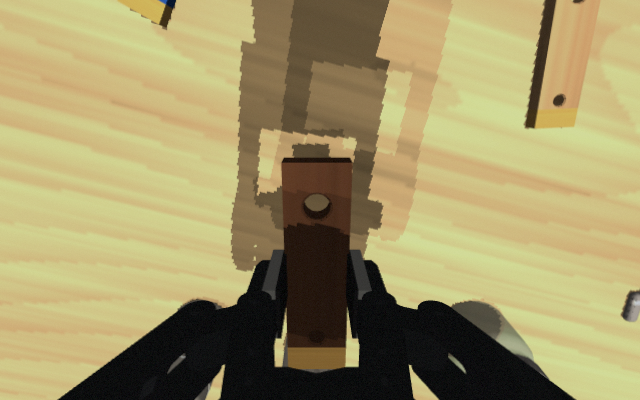

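The scale is held square in the jaws, with its rear hole at (317,205) and front hole at (317,336). I'll carry it to a spot 10 cm bladeward of the pins so the wrist camera can see both.

```bash
python3 -m crank '{"jaw":[1,1,1,1,1,1,1,1],"travel":[[0.6,-2.3,0],[1.2,-4.4,0],[1.3,-4.7,0],[1.3,-4.7,0],[1.3,-4.7,0],[1.3,-4.7,0],[1.3,-4.7,0],[1.1,-4.2,0]],"spin":[0,0,0,0,0,0,0,0]}'
python3 -m crank '{"jaw":[1,1,1,1,1,1],"travel":[[0.6,-2.3,0],[0,0,0],[0,0,0],[0,0,0],[0,0,0],[0,0,0]],"spin":[0,8,8,4,0,0]}'
python3 - <<'E'
from h import *
f=grab('wrist','w4.png')
E
```

```text
time_s: 5.4
tool_pos: [0.5791, -0.1953, 0.1199]
ee_rot: [[-0.966, -0.26, -0.005], [-0.26, 0.966, 0.002], [0.004, 0.003, -1.0]]
force: [0.2, -0.3, -0.4]
width: 0.0279
grip_force: 60.3
time_s: 6.0
tool_pos: [0.5804, -0.217, 0.1209]
ee_rot: [[-0.997, 0.083, -0.004], [0.083, 0.997, 0.002], [0.004, 0.002, -1.0]]
force: [0.3, -0.4, 0.3]
width: 0.0279
grip_force: 60.3
```

View pics/w4.png

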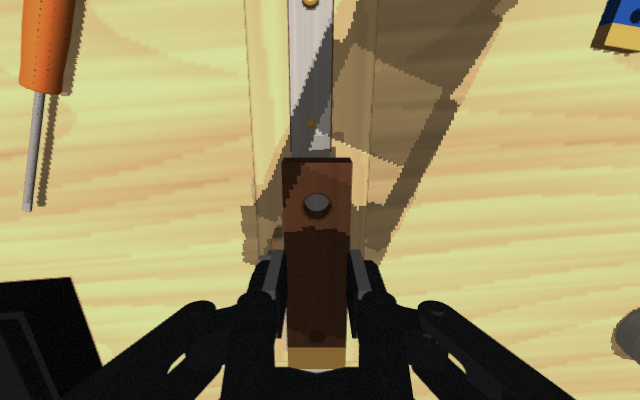

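The front pin is at (311,123), and the rear pin at (310,0) is cut by the image edge. I'll shift 1.2 cm back so both are in view.

```bash
python3 -m crank '{"jaw":[1,1,1,1],"travel":[[0.6,0,0],[0.6,0,0],[0,0,0],[0,0,0]],"spin":[0,0,0,0]}'
python3 - <<'E'
from h import *
f=grab('wrist')
im=f['image'][:,:,::-1]
a=cv2.resize(im[0:160,270:360],None,fx=3.5,fy=3.5,interpolation=cv2.INTER_CUBIC)
b=cv2.resize(im[170:350,270:360],None,fx=3,fy=3,interpolation=cv2.INTER_CUBIC)
c=np.zeros((570,620,3),np.uint8);c[:560,:315]=a;c[:540,320:590]=np.clip(b.astype(float)*2.,0,255)
cv2.imwrite('pics/c5.png',c);np.save('f5.npy',f,allow_pickle=True)
E
```

```text
time_s: 6.45
tool_pos: [0.5696, -0.2166, 0.1235]
ee_rot: [[-0.996, 0.085, 0.0], [0.085, 0.996, -0.0], [-0.0, -0.0, -1.0]]
force: [0.4, -0.2, 0.6]
width: 0.0281
grip_force: 60.3
```

View pics/c5.png

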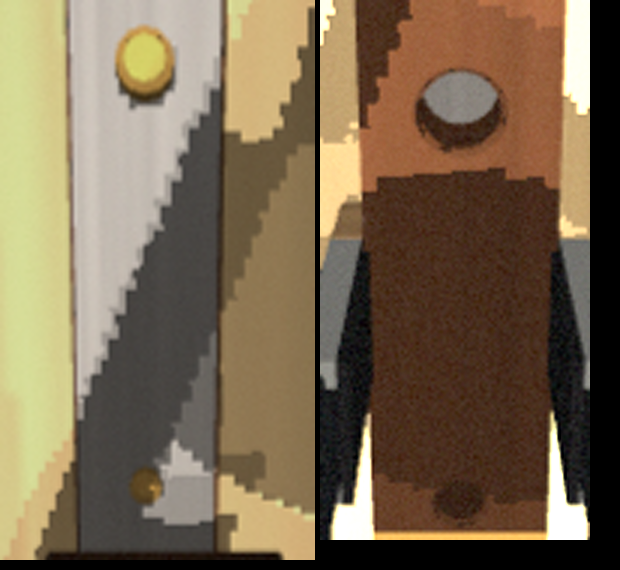

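Rear pin top is at (311.4,15.7), front pin at (312.2,138.6), held rear hole rim at (316.7,206.7) and front hole at (316,336.3), all in full-frame pixels.

```bash
cat > m.py <<'E'
from h import *
f=np.load('f5.npy',allow_pickle=True).item()
o=sensors.get_obs();R=np.array(o['ee_rot']);t=np.array(o['tool_pos']);print(t)
zt=t[2]+.0083
pr=plane(f,311.4-.4,15.7-.4,.056);pf=plane(f,312.2-.4,138.6-.4,.056)
hr=plane(f,316.7-.4,206.7-.4,zt);hf=plane(f,316-.4,336.3-.4,zt)
print(pr,pf,np.linalg.norm(pr-pf),hr,hf,np.linalg.norm(hr-hf))
yp=np.degrees(np.arctan2(*(pf-pr)[1::-1]));yh=np.degrees(np.arctan2(*(hf-hr)[1::-1]))
c=np.degrees(np.arctan2(R[1,0],R[0,0]));print('yaw pins',yp,'held',yh,'tool',c)
print('tool frame holes',R.T@(hr-t),R.T@(hf-t))
print('shift',R.T@((pr+pf)/2-(hr+hf)/2)*100,'rear only',R.T@(pr-hr)*100,'spin',-(yp-yh))
E
python3 m.py
```

```text
[ 0.5699 -0.2167  0.1236]
[ 0.4452 -0.2086  0.056 ] [ 0.5144 -0.2143  0.056 ] 0.06936304671503822 [ 0.5342 -0.213   0.1319] [ 0.6029 -0.2192  0.1319] 0.06894139965011399
yaw pins -4.716364430076537 held -5.131322538863141 tool 175.1382257900238
tool frame holes [ 0.0358  0.0007 -0.0083] [-0.0331  0.0004 -0.0083]
shift [ 8.8883 -0.2884  7.5837] rear only [ 8.9094 -0.3134  7.5837] spin -0.4149581087866041
```

```bash
python3 -m crank '{"jaw":[1,1,1,1,1,1],"travel":[[1.5,-0.1,0],[3,-0.1,0],[3,-0.1,0],[1.4,0,0],[0,0,0],[0,0,0]],"spin":[-0.4,0,0,0,0,0]}'
python3 -m crank '{"jaw":[1,1,1,1,1,1,1,1],"travel":[[0,0,1],[0,0,2],[0,0,1.5],[0,0,0.6],[0,0,0.3],[0,0,0],[0,0,0],[0,0,0]],"spin":[0,0,0,0,0,0,0,0]}'
python3 - <<'E'
from h import *
f=grab('wrist');im=f['image'][:,:,::-1]
s=grab('side');t=np.array(sensors.get_obs()['tool_pos']);print(t)
u,v=map(int,proj(s,[t[0]-.03,t[1],.05]));print(u,v)
b=cv2.resize(im[150:350,260:370],None,fx=3,fy=3,interpolation=cv2.INTER_CUBIC)
a=cv2.resize(s['image'][v-40:v+40,u-40:u+40,::-1],None,fx=5,fy=5,interpolation=cv2.INTER_CUBIC)
c=np.zeros((600,740,3),np.uint8);c[:,:330]=np.clip(b*2.,0,255);c[:400,335:735]=np.clip(a*1.5,0,255)
cv2.imwrite('pics/c6.png',c)
E
```

```text
time_s: 7.1
tool_pos: [0.4817, -0.213, 0.1239]
ee_rot: [[-0.997, 0.078, 0.002], [0.078, 0.997, -0.001], [-0.002, -0.001, -1.0]]
force: [-0.6, 0.3, -1.2]
width: 0.028
grip_force: 60.3
time_s: 7.9
tool_pos: [0.4816, -0.2131, 0.0702]
ee_rot: [[-0.997, 0.078, 0.001], [0.078, 0.997, -0.001], [-0.002, -0.001, -1.0]]
force: [1.2, -0.2, -0.6]
width: 0.028
grip_force: 60.3
[ 0.4814 -0.2129  0.07  ]
314 282
```

View pics/c6.png

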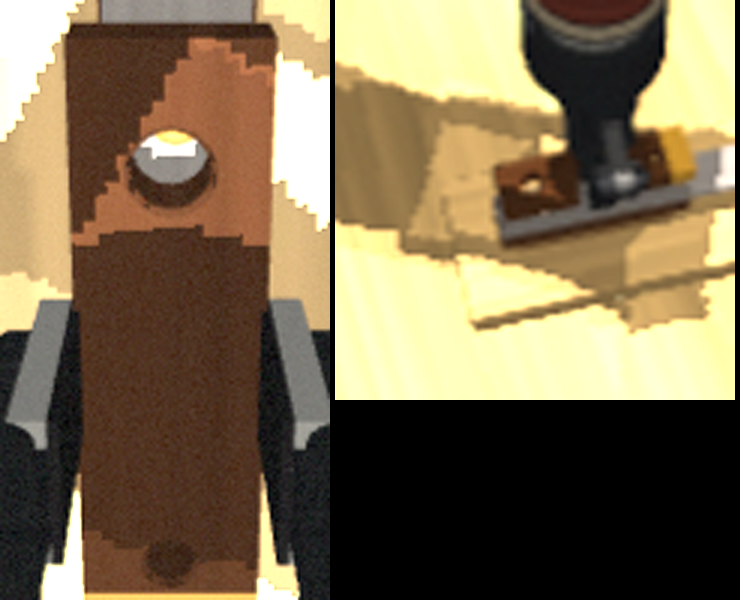

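Through the rear hole (rim centre at crop (171,168)) the pin's near edge shows at crop (172,143), so it is laterally centred. I'll check the lengthwise position numerically.

```bash
python3 - <<'E'
from h import *
f=grab('wrist');o=sensors.get_obs();R=np.array(o['ee_rot']);t=np.array(o['tool_pos'])
P=lambda x,y:(260+x/3-.35,150+y/3-.35)
T=lambda p:R.T@(p-t)*1000
zt=t[2]+.0083
print('hole',T(plane(f,*P(171,168),zt)),'top',T(plane(f,*P(171,129),zt)),'bot',T(plane(f,*P(171,208),zt)))
e=T(plane(f,*P(172,143),.056));print('pin edge',e,'centre approx',e[0]-3.5,'..',e[0]-4.3)
print('front hole',T(plane(f,*P(169,561),zt)))
im=f['image'];print(im[190:212,316].tolist())
E
```

```text
hole [35.7296  0.7352 -8.3391] top [41.6567  0.7309 -8.3455] bot [29.4836  0.7398 -8.3324]
pin edge [32.4935  0.9032 13.8941] centre approx 28.993463352038226 .. 28.193463352038226
front hole [-34.1255   0.4506  -8.2633]
[[83, 52, 32], [83, 52, 34], [76, 48, 32], [107, 77, 40], [193, 145, 75], [218, 166, 85], [198, 151, 75], [158, 122, 65], [156, 132, 96], [159, 154, 145], [157, 152, 144], [156, 150, 142], [134, 129, 122], [73, 71, 68], [76, 72, 71], [76, 73, 69], [74, 71, 68], [75, 71, 68], [75, 72, 69], [76, 72, 68], [69, 67, 62], [46, 35, 26]]
```

```bash
python3 -m crank '{"jaw":[1,1,1,1],"travel":[[0.06,0.01,0],[0,0,0.4],[0,0,0.4],[0,0,0.2]],"spin":[0,0,0,0]}'; python3 -m crank '{"jaw":[1,1,1],"travel":[[0,0,0.1],[0,0,0.1],[0,0,0]],"spin":[0,0,0]}'
```

```text
time_s: 8.45
tool_pos: [0.4798, -0.2122, 0.0586]
ee_rot: [[-0.997, 0.078, -0.001], [0.078, 0.997, 0.001], [0.001, 0.001, -1.0]]
force: [-1.1, 0.1, -0.5]
width: 0.0278
grip_force: 60.3
time_s: 8.75
tool_pos: [0.4802, -0.2124, 0.0571]
ee_rot: [[-0.997, 0.078, -0.0], [0.078, 0.997, 0.0], [0.0, 0.0, -1.0]]
force: [0.2, -0.2, -0.2]
width: 0.0281
grip_force: 60.3
```

```bash
python3 -m crank '{"jaw":[1,1,1,1],"travel":[[0,0,0.1],[0,0,0.1],[0,0,0.1],[0,0,0]],"spin":[0,0,0,0]}'; python3 -m crank '{"jaw":[1,1,1],"travel":[[0,0,0.1],[0,0,0.1],[0,0,0]],"spin":[0,0,0]}'
```

```text
time_s: 9.15
tool_pos: [0.4802, -0.2124, 0.0542]
ee_rot: [[-0.997, 0.078, -0.0], [0.078, 0.997, 0.0], [0.0, 0.0, -1.0]]
force: [-0.7, 0.7, -0.6]
width: 0.028
grip_force: 60.3
time_s: 9.45
tool_pos: [0.4802, -0.2124, 0.0521]
ee_rot: [[-0.997, 0.078, -0.0], [0.078, 0.997, 0.0], [0.0, 0.0, -1.0]]
force: [-1.4, -1.0, -0.6]
width: 0.0279
grip_force: 60.3
```

```bash
python3 -m crank '{"jaw":[1,1,1],"travel":[[0,0,0.1],[0,0,0.05],[0,0,0]],"spin":[0,0,0]}'; python3 -m crank '{"jaw":[1,1],"travel":[[0,0,0.05],[0,0,0]],"spin":[0,0]}'; python3 -m crank '{"jaw":[1,1],"travel":[[0,0,0.05],[0,0,0]],"spin":[0,0]}'
```

```text
time_s: 9.75
tool_pos: [0.4802, -0.2124, 0.0507]
ee_rot: [[-0.997, 0.078, -0.0], [0.078, 0.997, 0.0], [0.0, 0.0, -1.0]]
force: [-0.3, -0.8, -0.5]
width: 0.0281
grip_force: 60.3
time_s: 9.95
tool_pos: [0.4803, -0.2124, 0.0503]
ee_rot: [[-0.997, 0.078, -0.0], [0.078, 0.997, 0.0], [0.0, 0.0, -1.0]]
force: [0.2, -0.1, -0.3]
width: 0.0281
grip_force: 60.3
time_s: 10.15
tool_pos: [0.4803, -0.2125, 0.0497]
ee_rot: [[-0.997, 0.078, -0.0], [0.078, 0.997, 0.0], [0.0, 0.0, -1.0]]
force: [-0.0, 0.4, -0.7]
width: 0.0279
grip_force: 60.3
```

```bash
python3 -m crank '{"jaw":[1,1],"travel":[[0,0,0.03],[0,0,0]],"spin":[0,0]}'; python3 -m crank '{"jaw":[1,1],"travel":[[0,0,0.03],[0,0,0]],"spin":[0,0]}'
```

```text
time_s: 10.35
tool_pos: [0.4803, -0.2125, 0.0497]
ee_rot: [[-0.997, 0.078, -0.0], [0.078, 0.997, 0.0], [0.0, -0.0, -1.0]]
force: [-0.5, 0.9, 1.4]
width: 0.0277
grip_force: 60.5
time_s: 10.55
tool_pos: [0.4804, -0.2125, 0.0497]
ee_rot: [[-0.997, 0.078, -0.0], [0.078, 0.997, 0.0], [0.0, 0.0, -1.0]]
force: [-1.1, 0.9, 4.4]
width: 0.0276
grip_force: 60.9
```

```bash
python3 -m crank '{"jaw":[1,1,1],"travel":[[0,0,0.03],[0,0,0.02],[0,0,0]],"spin":[0,0,0]}'; python3 -c "
from h import *
f=grab('wrist','end.png');im=f['image'][:,:,::-1]
s=grab('side');b=cv2.resize(im[150:350,260:370],None,fx=3,fy=3,interpolation=cv2.INTER_CUBIC)
a=cv2.resize(s['image'][250:330,274:354,::-1],None,fx=5,fy=5,interpolation=cv2.INTER_CUBIC)
c=np.zeros((600,740,3),np.uint8);c[:,:330]=np.clip(b*2.,0,255);c[:400,335:735]=np.clip(a*1.5,0,255)
cv2.imwrite('pics/c7.png',c)
print(sensors.get_obs()['force'])"
```

```text
time_s: 10.85
tool_pos: [0.4803, -0.2125, 0.0496]
ee_rot: [[-0.997, 0.078, -0.001], [0.078, 0.997, 0.0], [0.001, 0.0, -1.0]]
force: [-3.7, 1.0, 7.9]
width: 0.0279
grip_force: 61.3
[-2.5395  1.4639  7.9475]
```

View pics/c7.png

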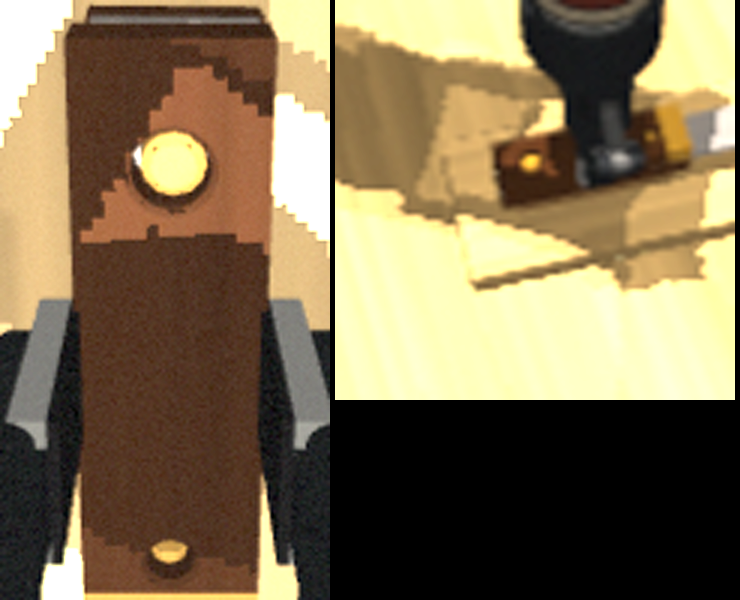

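Both pins fill their holes: the rear at crop (174,163), the front at (170,550), just below the top face. The scale sits flush. I'll trim the push to 10 N.

```bash
python3 -m crank '{"jaw":[1,1,1,1],"travel":[[0,0,0.02],[0,0,0],[0,0,0],[0,0,0]],"spin":[0,0,0,0]}'; python3 -m crank '{"jaw":[1,1],"travel":[[0,0,0],[0,0,0]],"spin":[0,0]}'
```

```text
time_s: 11.35
tool_pos: [0.4803, -0.2125, 0.0496]
ee_rot: [[-0.997, 0.078, -0.001], [0.078, 0.997, 0.0], [0.001, 0.0, -1.0]]
force: [-3.6, 2.2, 8.4]
width: 0.0276
grip_force: 61.4
time_s: 11.55
tool_pos: [0.4803, -0.2125, 0.0496]
ee_rot: [[-0.997, 0.078, -0.001], [0.078, 0.997, 0.0], [0.001, 0.0, -1.0]]
force: [-4.6, 1.5, 8.7]
width: 0.0277
grip_force: 61.4
```

```bash
python3 -m crank '{"jaw":[1,1,1],"travel":[[0,0,0.02],[0,0,0],[0,0,0]],"spin":[0,0,0]}'; python3 -m crank '{"jaw":[1,1],"travel":[[0,0,0],[0,0,0]],"spin":[0,0]}'
```

```text
time_s: 11.85
tool_pos: [0.4803, -0.2125, 0.0496]
ee_rot: [[-0.997, 0.078, -0.001], [0.078, 0.997, 0.0], [0.001, 0.0, -1.0]]
force: [-4.3, 2.2, 10.5]
width: 0.0284
grip_force: 61.5
time_s: 12.05
tool_pos: [0.4803, -0.2125, 0.0496]
ee_rot: [[-0.997, 0.078, -0.001], [0.078, 0.997, 0.0], [0.001, 0.0, -1.0]]
force: [-4.1, 2.3, 10.5]
width: 0.0282
grip_force: 61.5
```

```bash
python3 -c "
from h import *
print(arm.close_job())"
```

```text
the job is handed in; nothing more can be done
None
```

The walnut scale sits flush on the tang over both pins, brass end towards the blade, and I handed the job in at about 12 s with the gripper still holding it and pressing down at about 10.5 N.

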